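# Set the sample shuttle to its reading position and start the reading

### The arm

A 7-joint arm with a two-finger parallel gripper is mounted at the origin on the work surface. World frame = base frame: x ahead of the robot, y to its left, z up, the work surface at z = 0. Lengths are in m, angles in degrees, forces in N, time in s.
With the tool pointing down it reaches from about 0.425 to 0.825 m from the base axis. Payload 3.6 kg.
Tool frame: the origin (TCP) lies midway between the tips of the shut fingers; the grasp point (between the pads) lies 19 mm behind it; z points along the fingers, y is the line along which they close (so a half turn about z gives the same grasp; the last joint's range is limited). The gripper opens to 85 mm and grips with 20 to 120 N. Pads are 22 mm wide; open, the fingers measure 114 mm over their backs; the gripper's body (76 mm by 85 mm) begins 54 mm behind the grasp point. The pads swing forward as they close: fully open they stand 13 mm farther back than shut.
Start: joints at [67.065, 35.231, -0.722, 81.555, 0.464, 63.22, -2.315], TCP at [0.237, -0.605, 0.231] pointing down, gripper open.
Joint ranges: [-178.69, 178.69], [-17.37, 117.87], [-77.05, 75.6], [15.02, 138.74], [-78.02, 258.01], [0.78, 113.62], [-162.83, 162.83]. Speed limits (degrees/s): [159.86, 159.86, 180, 180, 180, 180, 180].

### API

Orientations are given as a 3x3 rotation matrix whose columns are the frame's x, y, z axes.
In Python, from plant import robot gives the robot as it stands.
- The arm moves only by the tool move_arm, never from a script. Its argument "rows" is a list of rows, each a list of 5 numbers: the opening, from 0 (shut) to 1 (fully open), then the shift along the tool's x, y, z in mm, then the turn about the tool's z in rad. A call has 1 to 20 rows; each row is the pose to reach, as a shift and turn from the pose commanded when the call began, along the tool's axes at that moment; what a row does not reach only later rows make up. A row lasts 1/8 s, in which the tool goes at most 62.5 mm and 10.7 degrees, less where a joint would pass 70% of its speed; a pose out of reach is approached as far as the arm can. A call with a gripper value outside its range is refused whole. The fingers move at their own pace and stop on an object; "newtons" is the grip in N (left out, the last holds). Time passes only in rows, so rows that repeat a pose let the fingers close. It gives the time, the measured TCP pose, the force, the opening and the grip force at its end, in the units of the state.
- robot.observe(): the state, without advancing time (a new reading comes with each control period).
- robot.capture(name): name is "scene" or "side" or "wrist"; returns a dict with "frame" (480x640x3 uint8, red, green, blue), "z_map" (480x640 float32, m along the optical axis (not along the pixel's ray), 0 where there is no reading), "fx", "fy", "cx", "cy" (pixels), "xyz" and "rotation" of the camera in the world; the wrist camera has in their place "tool_from_camera" (4x4, takes a point from camera to tool coordinates, whose origin is the TCP and whose axes are the flange's). Camera axes: x right, y up, looking along -z (the intrinsics and any distortion apply to the point x, -y, -z); pixel columns grow to the right and rows downward; lengths in m; the calibration is good to about 2 mm. A picture is of the moment at which its call begins: read the wrist's pose just before it.
- robot.finish_job(): hands the job in; it is judged then, once.
Trained networks look in a picture, given as the dict that the camera call returned (one of the last four; its "shot" number tells which), for a name from the list of things; names that differ only in an ending like _2 or _b are one class to them, and where a whole thing is asked for, a point or a joint stands for the part that bears it (a point fixed in the world has none). Each returns a list of dicts, best first, with "conf" (0 to 1); they miss things now and then, are a little off and sometimes report something else, mostly with a low value. They report only what shows in the picture. A call takes as long as a camera call. They do not tell look-alikes from the thing itself.
- robot.recognise(query, picture): "xyz" ([x, y, z] in m, in world coordinates, good to about 4 mm: the middle of the surface that is visible of it).
- robot.outline_of(query, picture): "mask" (480x640 bool, what is visible of it).
- robot.mark_of(query, picture): "xyz" ([x, y, z] in m, in world coordinates, good to about 4 mm: a listed point, or the origin of a listed thing).
The state is a dict: "t": time; "q": joint angles; "joint_vel": joint speeds; "effort": joint torques, N m; "ee_pos": TCP position; "orientation": TCP orientation; "ft_force": force on the tool from outside, world axes, zero at the start; "wrist_torque": the same for the moment, N m; "width": opening from 0.0 (shut) to 1.0 (fully open); "gripper_force": force on a finger pad.
Only numpy, scipy, OpenCV 4.12 (cv2) and the standard library are available. Lean on these libraries where they do the work, as an engineer would, in place of code of your own. Each camera call takes 0.05 s, during which the arm holds its last target. There are 200 camera calls.

### The job

With the fingertips, push the meter's sprung sample shuttle all the way in by its upright push plate and let go, so that it springs back by itself and catches at its middle position; then press the start key fully down and come away. Press the key only once the shuttle has caught. Grasp nothing: do not touch or lift the vial that rides in the shuttle, and leave the bottles and the flask where they stand.

Things in the scene. Friction and masses are not known exactly. Their poses are not given: they have to be found in the camera images.
- meter: the meter, fixed: a white deck 260 (x) x 180 (y) x 30 mm high, a white box on its far part (x +32 to +130 mm, top at 85 mm) and two grey sensor towers (x -70 to -40 mm, y +-52 to +-80 mm, top at 85 mm) beside the track. Origin: centre of the deck's underside. x: the way the shuttle is pushed in (away from the robot, turned by up to 0.35 rad); z up.
- push_face (a point): centre of the outer (-x) face of the shuttle's upright aluminium push plate; rides with the shuttle, has the meter's axes. The face is 64 mm wide (y) and spans 32 mm below to 30 mm above this point, which is 70 mm above the bench; plate 8 mm thick. Fully out, it stands 2 mm past the deck's front edge, so the space in front is free; the deck's top is 40 mm below this point.
- shuttle (a joint): how far the shuttle is pushed in, m: 0 fully out, 0.060 fully in at its end stop. A damped spring pushes it out (3 N at 0, 6 N at 0.060). On the way in a tooth on its +y side lifts a sprung stop pin (about 1 N more), which drops in behind the tooth at about 0.031; once released, the shuttle returns only to 0.030, the middle, and stays latched. Let go earlier, it returns to 0.
- nest (a point): centre of the floor of the shuttle's square nest where the vial stands: on the shuttle, 47 mm in (+x) from the push face and 26 mm below push_face; the nest's walls are 16 mm high and 29 mm apart.
- vial: sample vial with a white cap, 25 mm diameter, 50 mm high, 25 to 50 g, loose in the nest, its top 94 mm above the bench. Origin: centre of its underside, z up.
- start_key_top (a point): centre of the top of the round white start key, 34 mm diameter, on a grey box 75 x 65 x 30 mm fixed to the bench, on the left or the right of the meter. The key's top stands about 52 mm above the bench, 10 mm above its black collar of 50 mm diameter; it is pressed straight down.
- start_key (a joint): how far the start key is pressed, m: 0 up, 0.006 fully down; it springs back; 1.5 N starts it, 5 N presses it fully.
- reagent_bottle: bystander: glass reagent bottle with a cap, 64 mm diameter, 150 mm high, on the other side of the meter from the key. Origin: centre of its underside.
- flask: bystander: conical glass flask, 80 mm diameter at the foot, 120 mm high. Origin: centre of its underside.
- wash_bottle: bystander: white wash bottle with a bent spout, 60 mm diameter, 170 mm high. Origin: centre of its underside.
Mind the look-alikes: they are no part of the job. Of the things shaped like the part that bears start_key_top, the grey one is meant.

How it is judged (in metres and radians):
On the way, in this order (a step that is already met when the one before it is completed fails the run):
1. the shuttle is pushed all the way in (to within 6 mm of its end stop) (value of joint shuttle above 0.054 m), for 0.02 s.
2. the shuttle has come back and rests latched at its middle position (26 to 34 mm) (value of joint shuttle between 0.026 and 0.034 m and velocity of joint shuttle between -0.01 and 0.01 m/s), for 0.2 s.
3. the start key is pressed down by at least 4.5 of its 6 mm while the shuttle is latched (value of joint start_key above 0.0045 m and value of joint shuttle between 0.026 and 0.034 m), for 0.04 s.
At the end, for the whole second after the job is handed in: the shuttle stands latched at its middle position (26 to 34 mm in), the vial stands in its nest (within 6 mm of its centre, upright, at rest), the start key is up again (value of joint shuttle between 0.026 and 0.034 m and value of joint start_key below 0.0015 m and horizontal distance between vial and nest below 0.006 m and z of vial in the frame of nest below 0.004 m and angle between vial's own z axis and vertical below 0.2 rad and linear speed of vial below 0.02 m/s); the robot touches nothing.
It fails at once if the start key pressed (over 3 mm) while the shuttle is not at its middle position (value of joint start_key above 0.003 m and (value of joint shuttle below 0.026 m or value of joint shuttle above 0.034 m)).
It fails at once if the vial touched by the robot (contact force between vial and the fingers above 0.5 N or contact force between vial and the arm above 0.5 N).
It fails at once if the vial lifted out of its nest or tipped (z of vial in the frame of nest above 0.01 m or angle between vial's own z axis and vertical above 0.4 rad).
It fails at once if a bottle or the flask moved by more than 20 mm or tipped (distance of any of reagent_bottle, flask, wash_bottle from where it was at the start of the episode above 0.02 m or angle between any of reagent_bottle, flask, wash_bottle's own z axis and vertical above 0.3 rad).
It also fails if it takes over 56 s, if anything falls off the work surface, if the arm or the gripper's body presses on something with over 40 N, if the wrist force passes 120 N, or if a joint passes its speed limit or range.

## Working session

There is one attempt and no reset: what is moved stays moved. The work goes in short steps, Python scripts to look and compute and a tool call to move; the robot and the scene stay as the last step left them, time stands still between calls to the robot, and variables do not carry over. Pictures are saved under pics/ and viewed, at most 10 in all, crops included, and the job is handed in when it is done.

Besides the shell and the picture viewer there is one more tool, called after "Emit:" as a command line: name --pt "numbers of a row" for each row, then --argument value for the rest. move_arm: Moves the arm, as the interface text tells. Its arguments: {"type":"object","properties":{"rows":{"type":"array","items":{"type":"array","items":{"type":"number"}}},"newtons":{"type":"number"}},"required":["rows"]}

```bash
mkdir -p pics; cat > h.py <<'E'
import numpy as np, cv2
from plant import robot
def save(c,n): cv2.imwrite('pics/%s.png'%n, c['frame'][:,:,::-1])
E
python3 - <<'E'
from h import *
np.set_printoptions(precision=4,suppress=True)
o=robot.observe(); print(o['t'],o['ee_pos'],o['orientation'],o['width'])
ims=[]
for n in ['scene','side']:
    c=robot.capture(n); ims.append(c['frame'])
    print(n,c['xyz'])
    for q in ['push_face','nest','start_key_top','vial','meter','reagent_bottle','flask','wash_bottle']:
        print(q,[(np.round(d['xyz'],4),round(d['conf'],2)) for d in robot.mark_of(q,c)[:3]])
cv2.imwrite('pics/a.png',cv2.resize(np.vstack(ims),None,fx=.62,fy=.62)[:,:,::-1])
E
```

```text
0.0 [ 0.2371 -0.6044  0.2301] [[ 0.9309  0.3652 -0.0009]
 [ 0.3652 -0.9309  0.0024]
 [-0.     -0.0026 -1.    ]] 1.001795243971245
scene [0.9803 0.4685 0.8124]
push_face [(array([ 0.4862, -0.015 ,  0.0746]), 0.75)]
nest [(array([ 0.5325, -0.0216,  0.0444]), 0.75)]
start_key_top [(array([ 0.3051, -0.2447,  0.0519]), 0.61), (array([ 0.4427, -0.27  ,  0.0517]), 0.6), (array([ 0.3433, -0.3825,  0.051 ]), 0.48)]
vial [(array([ 0.5347, -0.0208,  0.0435]), 0.55)]
meter [(array([ 0.6208, -0.0287,  0.0006]), 0.84)]
reagent_bottle [(array([0.4699, 0.2604, 0.0036]), 0.6), (array([ 0.4886, -0.014 ,  0.0726]), 0.54)]
flask [(array([0.6541, 0.2763, 0.0026]), 0.71)]
wash_bottle [(array([ 0.6566, -0.2878,  0.0006]), 0.6), (array([0.4733, 0.2587, 0.0031]), 0.23)]
side [0.1519 0.6564 0.8986]
push_face [(array([ 0.4876, -0.0133,  0.0679]), 0.87)]
nest [(array([ 0.5374, -0.0213,  0.045 ]), 0.72)]
start_key_top [(array([ 0.3398, -0.3817,  0.0517]), 0.64), (array([ 0.2999, -0.2468,  0.0534]), 0.51), (array([ 0.4473, -0.2683,  0.0495]), 0.48)]
vial [(array([ 0.5324, -0.0214,  0.0424]), 0.64)]
meter [(array([ 0.6234, -0.0333, -0.0016]), 0.96)]
reagent_bottle [(array([0.4698, 0.2626, 0.0014]), 0.63)]
flask [(array([ 0.6515,  0.2735, -0.0001]), 0.64)]
wash_bottle [(array([ 0.6571, -0.284 , -0.001 ]), 0.56)]
```

View pics/a.png

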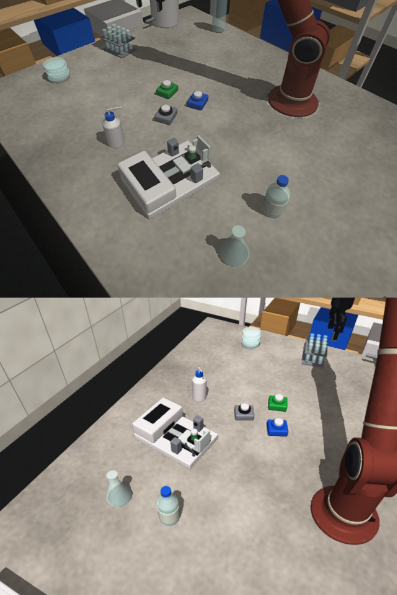

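The grey key is the one nearest the meter, at about (0.445, -0.269). In the scene view (top half) it sits at pixel (165,113), and in the side view (bottom half) at (244,410). The blue and green look-alikes lie farther off. I'll move above the grey key with the fingers shut, look, then go on to the plate.

Emit:
move_arm --pt "0 40 -31 0 0.07" --pt "0 80 -62 0 0.14" --pt "0 121 -93 0 0.21" --pt "0 161 -124 0 0.28" --pt "0 201 -155 0 0.35" --pt "0 242 -186 0 0.42" --pt "0 282 -217 0 0.5" --pt "0 282 -217 0 0.5" --pt "0 282 -217 0 0.5"

```text
t: 2.02
ee_pos: [0.4205, -0.3006, 0.2315]
orientation: [[0.992, -0.125, -0.0], [-0.125, -0.992, -0.001], [0.0, 0.001, -1.0]]
ft_force: [-0.7, -0.8, 0.4]
width: 0.001
gripper_force: 0.0
```

```bash
cat >> h.py <<'E'
np.set_printoptions(precision=4,suppress=True)
def st():
    o=robot.observe(); print('t',o['t'],'p',o['ee_pos'],'yaw',np.degrees(np.arctan2(o['orientation'][1][0],o['orientation'][0][0])),'f',o['ft_force'],'w',o['width']); return o
def marks(c,qs):
    for q in qs: print(q,[(np.round(d['xyz'],4),round(d['conf'],2)) for d in robot.mark_of(q,c)[:3]])
def cloud(c,o=None):
    v,u=np.mgrid[:480,:640]; d=c['z_map']
    P=np.stack([(u-c['cx'])/c['fx']*d,-(v-c['cy'])/c['fy']*d,-d],-1)
    if o is not None:
        T=np.array(c['tool_from_camera']); P=P@T[:3,:3].T+T[:3,3]
        return P@np.array(o['orientation']).T+o['ee_pos']
    return P@np.array(c['rotation']).T+c['xyz']
E
python3 - <<'E'
from h import *
o=st(); c=robot.capture('wrist'); marks(c,['start_key_top','push_face','meter']); save(c,'w1')
for n in ['scene','side']:
    c=robot.capture(n); marks(c,['start_key_top','push_face','nest','meter'])
    # meter box top & vertical plate fits
    P=cloud(c); m=robot.outline_of('meter',c)
    m=m[0]['mask']&(c['z_map']>0); p=P[m]
    b=p[(p[:,2]>.078)&(p[:,2]<.092)&(p[:,0]>.63)][:,:2]
    print(n,len(b),cv2.minAreaRect((b*1000).astype(np.float32)))
E
```

```text
t 2.025 p [ 0.4205 -0.3006  0.2315] yaw -7.20443817461343 f [-0.6699 -0.7515  0.3899] w 0.001230907339500112
start_key_top [(array([ 0.3414, -0.3845,  0.054 ]), 0.75), (array([ 0.4437, -0.2646,  0.0536]), 0.58)]
push_face []
meter []
start_key_top [(array([ 0.4427, -0.2669,  0.0531]), 0.73), (array([ 0.3452, -0.3857,  0.0517]), 0.61), (array([ 0.3025, -0.2444,  0.0536]), 0.58)]
push_face [(array([ 0.4888, -0.0138,  0.0706]), 0.59), (array([ 0.6199, -0.0299,  0.0005]), 0.41)]
nest [(array([ 0.5338, -0.021 ,  0.0444]), 0.59)]
meter [(array([ 0.6209, -0.0294,  0.0003]), 0.65)]
scene 4355 ((700.1480102539062, -42.169921875), (181.13116455078125, 97.91038513183594), 82.37886810302734)
start_key_top [(array([ 0.4455, -0.27  ,  0.0537]), 0.7), (array([ 0.3002, -0.2447,  0.0494]), 0.62), (array([ 0.3399, -0.3834,  0.0508]), 0.45)]
push_face [(array([ 0.4858, -0.0167,  0.0709]), 0.87)]
nest [(array([ 0.536 , -0.0188,  0.0472]), 0.79)]
meter [(array([ 0.6232, -0.0356,  0.0015]), 0.71)]
side 2310 ((701.498291015625, -41.44639587402344), (182.58489990234375, 99.4971923828125), 82.73114776611328)
```

Emit:
move_arm --pt "0 0 -50 0 0" --pt "0 0 -100 0 0" --pt "0 -1 -150 0 0" --pt "0 -1 -200 0 0" --pt "0 -2 -250 0 0" --pt "0 -2 -293 0 0" --pt "0 -2 -293 0 0" --pt "0 -2 -293 50 0" --pt "0 -2 -293 95 0" --pt "0 -2 -293 140 0" --pt "0 -2 -293 171 0" --pt "0 -2 -293 171 0" --pt "0 -2 -293 171 0"

```text
t: 4.45
ee_pos: [0.4564, -0.0099, 0.0613]
orientation: [[0.992, -0.127, 0.002], [-0.127, -0.992, -0.0], [0.002, 0.0, -1.0]]
ft_force: [-0.2, -0.3, 0.3]
width: -0.006
gripper_force: 0.0
```

```bash
python3 - <<'E'
from h import *
o=st(); c=robot.capture('side'); marks(c,['push_face'])
R=np.array(o['orientation']); print('to face in tool mm',1000*R.T@(np.array([.4898,-.0142,.07])-o['ee_pos']))
cv2.imwrite('pics/b.png',cv2.resize(c['frame'][150:330,150:400],None,fx=2.5,fy=2.5)[:,:,::-1])
E
```

```text
t 4.45 p [ 0.4564 -0.0099  0.0613] yaw -7.287073005466166 f [-0.2444 -0.3185  0.3372] w -0.0063007557529598645
push_face [(array([ 0.4903, -0.0157,  0.0709]), 0.58)]
to face in tool mm [33.725   0.0675 -8.6869]
```

Emit:
move_arm --pt "0 8 0 0 0" --pt "0 14 0 0 0" --pt "0 20 0 0 0" --pt "0 26 0 0 0" --pt "0 32 0 0 0" --pt "0 38 0 0 0" --pt "0 44 0 0 0" --pt "0 50 0 0 0" --pt "0 56 0 0 0" --pt "0 62 0 0 0" --pt "0 68 0 0 0" --pt "0 74 0 0 0" --pt "0 79 0 0 0" --pt "0 79 0 0 0" --pt "0 79 0 0 0"

```text
t: 6.42
ee_pos: [0.5309, -0.0191, 0.0596]
orientation: [[0.992, -0.126, -0.007], [-0.126, -0.992, 0.0], [-0.007, 0.001, -1.0]]
ft_force: [-6.4, -0.0, 2.0]
width: 0.004
gripper_force: 0.0
```

```bash
python3 - <<'E'
from h import *
o=st()
c=robot.capture('side'); marks(c,['push_face','nest'])
cv2.imwrite('pics/b2.png',cv2.resize(c['frame'][130:330,150:400],None,fx=2.5,fy=2.5)[:,:,::-1])
E
```

```text
t 6.425 p [ 0.5309 -0.0191  0.0596] yaw -7.241800818764634 f [-6.3667 -0.0249  2.0326] w 0.004050321032556035
push_face [(array([ 0.5394, -0.022 ,  0.0722]), 0.6)]
nest [(array([ 0.5883, -0.0252,  0.047 ]), 0.78)]
```

Emit:
move_arm --pt "0 3 0 0 0" --pt "0 6 0 0 0" --pt "0 9 0 0 0" --pt "0 11 0 0 0" --pt "0 11 0 0 0"

```text
t: 7.2
ee_pos: [0.5366, -0.0199, 0.0588]
orientation: [[0.992, -0.126, -0.018], [-0.126, -0.992, 0.001], [-0.018, 0.001, -1.0]]
ft_force: [-13.1, 0.9, 5.6]
width: -0.001
gripper_force: 0.0
```

Emit:
move_arm --pt "0 3 0 0 0" --pt "0 5 0 0 0" --pt "0 5 0 0 0"

```text
t: 7.58
ee_pos: [0.5362, -0.0199, 0.0586]
orientation: [[0.992, -0.126, -0.03], [-0.126, -0.992, 0.002], [-0.03, 0.002, -1.0]]
ft_force: [-21.9, 2.2, 13.6]
width: -0.003
gripper_force: 0.0
```

```bash
python3 - <<'E'
from h import *
o=st()
E
```

```text
t 7.575 p [ 0.5362 -0.0199  0.0586] yaw -7.213948108192137 f [-21.8506   2.2387  13.5795] w -0.003311074761842864
```

The arm stalls with force rising to 22 N, so the shuttle is at its end stop. Now I'll release it.

Emit:
move_arm --pt "0 -30 0 0 0" --pt "0 -80 0 0 0" --pt "0 -95 0 0 0" --pt "0 -95 0 0 0" --pt "0 -95 0 -50 0" --pt "0 -95 0 -100 0" --pt "0 -95 0 -150 0" --pt "0 -95 0 -150 0"

```text
t: 8.57
ee_pos: [0.4605, -0.0094, 0.2146]
orientation: [[0.992, -0.126, 0.013], [-0.126, -0.992, 0.0], [0.013, -0.002, -1.0]]
ft_force: [0.9, 0.4, -0.9]
width: -0.0
gripper_force: 0.0
```

```bash
python3 - <<'E'
from h import *
o=st()
for n in ['scene','side']:
    c=robot.capture(n); marks(c,['push_face','nest','vial','start_key_top'])
cv2.imwrite('pics/d.png',cv2.resize(c['frame'][130:300,200:400],None,fx=3,fy=3)[:,:,::-1])
c=robot.capture('wrist'); marks(c,['push_face','nest','vial']); save(c,'w2')
E
```

```text
t 8.575 p [ 0.4605 -0.0094  0.2146] yaw -7.258864432762447 f [ 0.9113  0.3947 -0.8999] w -0.00043326250684975554
push_face [(array([ 0.518 , -0.016 ,  0.0723]), 0.59)]
nest [(array([ 0.5637, -0.0237,  0.0464]), 0.71), (array([ 0.441 , -0.2706,  0.0522]), 0.17)]
vial [(array([ 0.5615, -0.0247,  0.044 ]), 0.64)]
start_key_top [(array([ 0.3001, -0.2498,  0.0528]), 0.58), (array([ 0.4426, -0.2699,  0.0549]), 0.48), (array([ 0.3469, -0.3809,  0.0513]), 0.42)]
push_face [(array([ 0.5177, -0.018 ,  0.071 ]), 0.59)]
nest [(array([ 0.5659, -0.0237,  0.0454]), 0.82)]
vial [(array([ 0.5629, -0.0252,  0.0406]), 0.43)]
start_key_top [(array([ 0.4507, -0.2713,  0.0502]), 0.66), (array([ 0.2987, -0.2482,  0.0523]), 0.62), (array([ 0.3406, -0.3833,  0.051 ]), 0.58)]
push_face [(array([ 0.5184, -0.018 ,  0.0699]), 0.6)]
nest []
vial [(array([ 0.5664, -0.0267,  0.0459]), 0.84)]
```

View pics/w2.png

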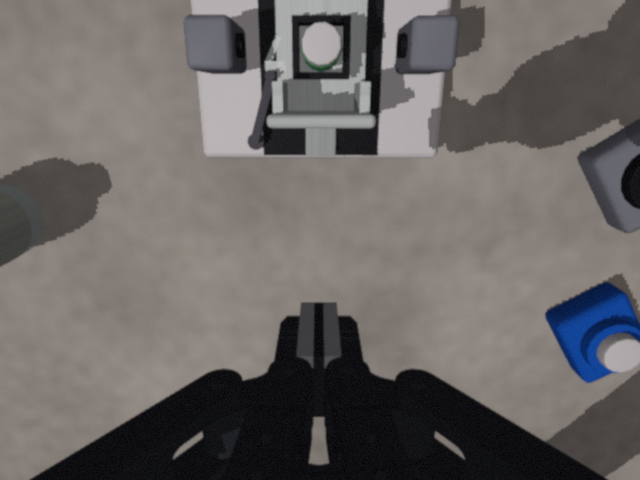

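The push plate (its bar at about (320,120)) has sprung back to about 29 mm in, which is the latched position. The vial cap at (320,45) sits central in its nest. Next is the grey key, partly visible at the right edge (630,185).

Emit:
move_arm --pt "0 3 50 0 0" --pt "0 6 100 0 0" --pt "0 10 150 0 0" --pt "0 14 200 0 0" --pt "0 17 259 0 0" --pt "0 17 259 0 0" --pt "0 17 259 50 0" --pt "0 17 259 90 0" --pt "0 17 259 110 0" --pt "0 17 259 110 0" --pt "0 17 259 110 0"

```text
t: 10.65
ee_pos: [0.4407, -0.268, 0.1012]
orientation: [[0.992, -0.125, 0.002], [-0.125, -0.992, -0.0], [0.002, 0.0, -1.0]]
ft_force: [-0.4, 0.6, 0.3]
width: -0.001
gripper_force: 0.0
```

```bash
python3 - <<'E'
from h import *
o=st()
c=robot.capture('side'); marks(c,['push_face','start_key_top'])
c=robot.capture('wrist'); marks(c,['start_key_top']); save(c,'w3')
R=np.array(o['orientation']); print(1000*R.T@(np.array([.445,-.2687,.0525])-o['ee_pos']))
E
```

```text
t 10.65 p [ 0.4407 -0.268   0.1012] yaw -7.183093053839603 f [-0.3508  0.5765  0.3353] w -0.0007120465461928393
push_face [(array([ 0.5192, -0.02  ,  0.0694]), 0.96)]
start_key_top [(array([ 0.4458, -0.2685,  0.0498]), 0.67), (array([ 0.2994, -0.246 ,  0.0501]), 0.62), (array([ 0.3402, -0.3848,  0.0529]), 0.46)]
start_key_top [(array([ 0.3429, -0.3851,  0.0515]), 0.76), (array([ 0.4433, -0.2665,  0.0537]), 0.69)]
[ 4.3126  0.1003 48.7079]
```

View pics/w3.png

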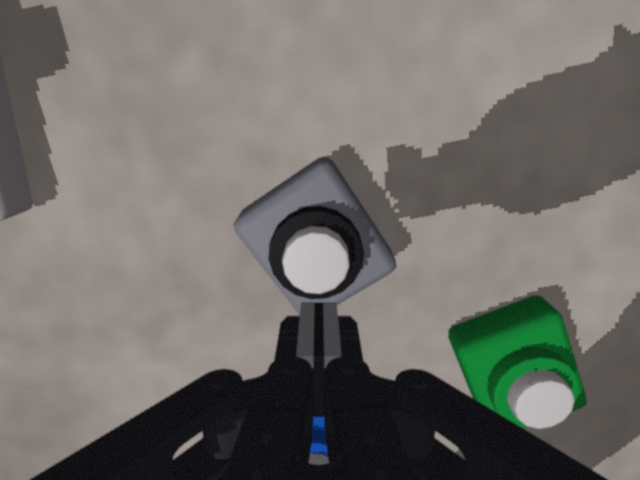

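The wrist view confirms it's the grey box, with its white key at (316,262) and laterally aligned with the fingers. I'll shift 4 mm forward and press.

Emit:
move_arm --pt "0 4 0 20 0" --pt "0 4 0 38 0" --pt "0 4 0 44 0" --pt "0 4 0 48 0" --pt "0 4 0 52 0" --pt "0 4 0 55 0" --pt "0 4 0 57 0" --pt "0 4 0 57 0"

```text
t: 11.9
ee_pos: [0.4441, -0.269, 0.0459]
orientation: [[0.992, -0.126, 0.001], [-0.126, -0.992, -0.001], [0.002, 0.0, -1.0]]
ft_force: [-3.9, 2.0, 19.1]
width: -0.001
gripper_force: 9.4
```

The key is fully down: 19 N, with the tip at 46 mm. Coming away.

Emit:
move_arm --pt "0 0 0 0 0" --pt "0 0 0 -30 0" --pt "0 0 0 -80 0" --pt "0 0 0 -130 0" --pt "0 0 0 -150 0" --pt "0 0 0 -150 0" --pt "0 0 0 -150 0"

```text
t: 12.78
ee_pos: [0.443, -0.2683, 0.1921]
orientation: [[0.992, -0.126, -0.002], [-0.126, -0.992, 0.001], [-0.002, -0.001, -1.0]]
ft_force: [-0.5, 0.3, -0.1]
width: -0.002
gripper_force: 0.0
```

```bash
python3 - <<'E'
from h import *
o=st()
c=robot.capture('side'); marks(c,['push_face','nest','vial','start_key_top','flask','wash_bottle','reagent_bottle'])
E
```

```text
t 12.775 p [ 0.443  -0.2683  0.1921] yaw -7.224187347669778 f [-0.5381  0.3466 -0.0907] w -0.0017240385925407324
push_face [(array([ 0.5172, -0.019 ,  0.0685]), 0.86)]
nest [(array([ 0.5668, -0.0255,  0.0454]), 0.77)]
vial [(array([ 0.5609, -0.0227,  0.0444]), 0.6)]
start_key_top [(array([ 0.3004, -0.2469,  0.0532]), 0.64), (array([ 0.444 , -0.2736,  0.0534]), 0.58), (array([ 0.3425, -0.3838,  0.0532]), 0.45)]
flask [(array([0.6507, 0.2756, 0.0004]), 0.85)]
wash_bottle [(array([ 0.6543, -0.284 , -0.    ]), 0.63)]
reagent_bottle [(array([0.4703, 0.2642, 0.0009]), 0.83)]
```

```bash
python3 -c "
from plant import robot
print(robot.finish_job())"
```

```text
the job is handed in; nothing more can be done
None
```

I pushed the shuttle to its end stop and let go, and it latched at its middle position (about 29 mm by camera). I then pressed the grey start key fully down, backed the arm clear and handed the job in at about 13 s; no verdict was returned.

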